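# Load the vacuum clamp and set its air valve

## Task

Get the vacuum clamp ready for carving: lay the rosette blank, face up, flat and centred on the round seal of the raised suction pod and let go of it. Then take the handwheel of the air valve by its crank handle, close the valve (clockwise from above) until it comes up against its stop, and back it off exactly two full turns. Finish with the valve set there and the gripper still holding the crank handle, ready to shut it when the air comes on; leave the mallet, gouge and tin where they are.

Things in the scene. Friction and masses are not known exactly. Their poses are not given: they have to be found in the camera images.
- blank: Carving blank, a light wooden board 150 mm long (its x), 60 mm wide (its y) and 30 mm thick, about 0.15 kg, with a shallow rosette begun in the middle of its upper face. Origin at the centre of its underside; z up out of the carved face. It lies loose, face up, on the bench.
- pod: Suction pod of the vacuum clamp, aluminium, bolted to the bench: a 90 mm square foot 12 mm high with four bolt heads (to 18 mm), a round column, a head 48 mm across and on it a flat black rubber seal 40 mm across. Origin at the centre of its underside; z up.
- pod_top (a point): Centre of the upper face of the pod's rubber seal, 70 mm above the bench: the underside of the blank rests here.
- valve_base: Fixed bronze globe valve in a copper pipe run: the run lies along its x, about 240 mm long over the floor rosettes and 55 mm above the bench, with a small dial gauge at its -x end (top at about 105 mm). Origin on the bench under the wheel's axis; z up. The pod and the valve may change sides.
- wheel_axis (a point): Point on the vertical axis of the valve's handwheel, at the mid-height of its rim, 140 mm above the bench. Fixed (the wheel does not rise as it turns). The wheel is aluminium, 107 mm across, with three spokes; rim 15 mm thick (top at 147.5 mm), nut in the middle to 153 mm above the bench.
- air_valve (a joint): Turn of the handwheel, rad: 0 = closed, against a hard stop; it grows as the valve is opened, anticlockwise seen from above, 2 pi a turn; two turns open is 12.57. It starts between about 0.3 and 1.05 turns open. The wheel stays where it is left; turning it takes about 2 N at the crank handle. The crank handle lies in the direction (valve_base's yaw + this value) from the axis: straight along valve_base's +x when closed.
- crank_handle: Upright round black handle on the wheel's rim, 46 mm from the wheel's axis; 23 mm in diameter, 58 mm long, tapering a little at both ends, from 151 to 209 mm above the bench. It revolves freely on its own pin, so a gripper that holds it from above need not turn as it goes round. Origin at its middle, 180 mm above the bench.
- mallet: Bystander: wooden joiner's mallet lying on the bench, head 60 x 110 x 75 mm with the origin under its centre, handle about 200 mm along its -x.
- gouge: Bystander: carving gouge lying on the bench, about 255 mm long along its x (blade to +x), 26 mm thick at the handle; origin under the ferrule, about mid-length.
- tin: Bystander: plain tin, 72 mm in diameter and 75 mm high, standing on the bench; origin at the centre of its underside.

How it is judged:
By the outcome, as a careful person would: the job done as asked, in the order asked, and still so for the second after the job is handed in, while the arm keeps its last pose, push and grip.
It also fails if it takes over 72 s, if anything falls off the work surface, if the arm or the gripper's body presses on something with over 40 N, if the wrist force passes 120 N, or if a joint passes its speed limit or range.

## Robot

A 6-joint arm with a two-finger parallel gripper is mounted at the origin on the work surface. World frame = base frame: x ahead of the robot, y to its left, z up, the work surface at z = 0. Lengths are in m, angles in rad, forces in N, time in s.
With the tool pointing down it reaches from about 0.35 to 0.725 m from the base axis. Payload 4.3 kg.
Tool frame: the origin (TCP) lies at the very end of the fingers, on their centre line; the grasp point (between the pads) lies 19 mm behind it; z points along the fingers, y is the direction in which the jaws open and shut (so a half turn about z gives the same grasp; the last joint's range is limited). The gripper opens to 85 mm and grips with 20 to 120 N. Pads are 22 mm wide; open, the fingers measure 114 mm over their backs; the gripper's body (76 mm by 85 mm) begins 54 mm behind the grasp point. The pads swing forward as they close: fully open they stand 13 mm farther back than shut.
Start: joints at [-1.337, 0.377, 0.081, 1.274, 0, 1.46], TCP at [0.194, -0.541, 0.231] pointing down, gripper open.
Joint ranges: [-2.72, 2.72], [-0.84, 1.66], [-1.02, 1.22], [-1.77, 2.12], [-1.37, 1.28], [-3.14, 3.14]. Speed limits (rad/s): [2.57, 2.57, 3.14, 3.14, 3.14, 3.14].

## Interface

Orientations are given as a unit quaternion [w, x, y, z].
In Python, from rig import ctrl gives the robot as it stands.
- The arm moves only by the tool apply_moves, never from a script. Its argument "commands" is text: rows parted by semicolons, each of 4 numbers parted by spaces: the shift along the tool's x, y, z in units of 30 mm (1.0 is 30 mm), then the turn about the tool's z in units of 6 degrees (1.0 is 6 degrees). In form: x y z turn; .... A call has 1 to 12 rows; each row is the pose to reach, as a shift and turn from the pose commanded when the call began, along the tool's axes at that moment; what a row does not reach only later rows make up. A row lasts 1/12 s, in which the tool goes at most 41.7 mm and 7.16 degrees, less where a joint would pass 70% of its speed; a pose out of reach is approached as far as the arm can. A call with a gripper value outside its range is refused whole. "gripper" is the gripper command: -1 is shut, 1 is fully open, values between are in proportion, set as the call begins (left out, the last holds). The fingers move at their own pace and stop on an object; the grip force is fixed at half the most. Time passes only in rows, so rows that repeat a pose let the fingers close. It gives the time, the measured TCP pose, the force and the opening at its end, in the units of the state.
- ctrl.state(): the state, without advancing time (a new reading comes with each control period).
- ctrl.grab_frame(name): name is "scene" or "top" or "wrist"; returns a dict with "color" (400x640x3 uint8, red, green, blue), "fx", "fy", "cx", "cy" (pixels), "rvec" (rotation vector, rad) and "tvec" (3), from world to camera coordinates, as OpenCV has them. Camera axes: x right, y down, z forward; pixel columns grow to the right and rows downward; lengths in m; the calibration is good to about 2 mm. A picture is of the moment at which its call begins. There is no depth.
- ctrl.sign_off(): hands the job in, once; it reports no verdict.
Trained networks look in the newest picture that a camera, given by its name, has taken for a name from the list of things; names that differ only in an ending like _2 or _b are one class to them, and where a whole thing is asked for, a point or a joint stands for the part that bears it (a point fixed in the world has none). Each returns a list of dicts, best first, with "score" (0 to 1); they miss things now and then, are a little off and sometimes report something else, mostly with a low value. They report only what shows in the picture. A call takes as long as a camera call.
- ctrl.outline_of(camera, query): "pixels" (400x640 bool, what is visible of it) and "pixel" ([column, row] in pixels, amid what is visible of it).
- ctrl.spot_point(camera, query): "pixel" ([column, row] in pixels: a listed point, or the origin of a listed thing).
The state is a dict: "time": time; "q": joint angles; "dq": joint speeds; "effort": joint torques, N m; "tool_pos": TCP position; "orientation": TCP orientation; "ft_force": force on the tool from outside, world axes, zero at the start; "wrist_torque": the same for the moment, N m; "width": opening from 0.0 (shut) to 1.0 (fully open).
Only numpy, scipy, OpenCV 4.12 (cv2) and the standard library are available. Lean on these libraries where they do the work, as an engineer would, in place of code of your own. Each camera call takes 0.05 s, during which the arm holds its last target.

## Working session

There is one attempt and no reset: what is moved stays moved. The work goes in short steps, Python scripts to look and compute and a tool call to move; the robot and the scene stay as the last step left them, time stands still between calls to the robot, and variables do not carry over. Pictures are saved under pics/ and viewed, and the job is handed in when it is done.

Besides the shell and the picture viewer there is one more tool, called as name(argument=value, ...) on one line, values as JSON. apply_moves: Moves the arm, as the interface text tells. Its arguments: {"type":"object","properties":{"commands":{"type":"string"},"gripper":{"type":"number"}},"required":["commands"]}

```bash
ls; mkdir -p pics
python3 - <<'E'
from rig import ctrl
import cv2,numpy as np
print(ctrl.state())
for c in ["scene","top","wrist"]:
    f=ctrl.grab_frame(c); cv2.imwrite(f"pics/{c}0.png",f["color"][...,::-1])
    R=cv2.Rodrigues(np.array(f["rvec"],float))[0]; print(c,f["fx"],f["cx"],f["cy"],-R.T@np.array(f["tvec"]).ravel())
    for n in ["blank","pod","pod_top","valve_base","wheel_axis","crank_handle","mallet","gouge","tin"]:
        r=ctrl.spot_point(c,n); print(c,n,[(np.round(d["pixel"],1),round(d["score"],2)) for d in r[:3]])
E
```

```text
pics
{'time': 0.0, 'q': array([-1.33730252e+00,  3.78108121e-01,  7.96290739e-02,  1.27439899e+00,
        3.32326900e-06,  1.46049205e+00]), 'dq': array([-0.00064647,  0.00065186,  0.00037111,  0.00020845,  0.0013135 ,
        0.0011923 ]), 'effort': array([-9.31120740e-04, -4.63603878e+01,  2.69875467e+01,  2.09341280e-02,
       -1.88343274e-04,  4.42803394e-07]), 'tool_pos': array([ 0.19366426, -0.54070823,  0.23033639]), 'orientation': array([-1.03898590e-03,  9.85261172e-01,  1.71053614e-01, -6.24123539e-05]), 'ft_force': array([ 0.05887542,  0.19364284, -1.07037494]), 'wrist_torque': array([-0.01308972, -0.01104667, -0.03055763]), 'width': 0.9987898076222852}
scene 377.91950286333645 313.09411382457995 201.08775507296653 [ 1.1736555  -0.01370863  0.70394818]
scene blank [(array([316.6, 191.5]), 0.56)]
scene pod [(array([228.3, 196.8]), 0.89)]
scene pod_top [(array([221.9, 176.5]), 0.9)]
scene valve_base [(array([420.2, 205.9]), 0.7), (array([415.6, 151. ]), 0.42)]
scene wheel_axis [(array([432.2, 159.6]), 0.64), (array([225.5, 176. ]), 0.44)]
scene crank_handle [(array([415. ,
[... 342 characters left out ...]
.19)]
top pod [(array([411.4, 267.8]), 0.73), (array([334.9, 165.6]), 0.54), (array([413.9, 271.3]), 0.31)]
top pod_top [(array([410.9, 270.6]), 0.8)]
top valve_base [(array([225.9, 250.3]), 0.63)]
top wheel_axis [(array([215.4, 248.7]), 0.88)]
top crank_handle [(array([228.6, 251.4]), 0.45), (array([217.5, 250.8]), 0.18)]
top mallet [(array([408.4, 270.1]), 0.41)]
top gouge [(array([436.7, 179.7]), 0.91)]
top tin [(array([224.2, 167.9]), 0.91)]
wrist 319.48641301269356 319.43980812322826 199.5917408410448 [ 0.25604084 -0.51768634  0.37449082]
wrist blank []
wrist pod []
wrist pod_top []
wrist valve_base []
wrist wheel_axis []
wrist crank_handle []
wrist mallet []
wrist gouge []
wrist tin []
```

Run:
```python
import cv2
for c in ["top"]:
    i=cv2.imread(f"pics/{c}0.png"); cv2.imwrite(f"pics/{c}0z.png",cv2.resize(i[120:320,160:480],None,fx=2.5,fy=2.5,interpolation=cv2.INTER_CUBIC))
```

```text
(no output)
```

View pics/top0z.png

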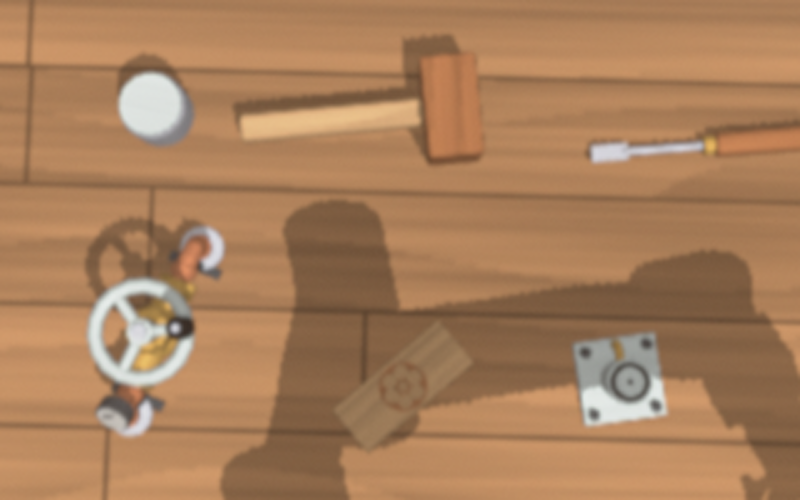

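View pics/scene0.png

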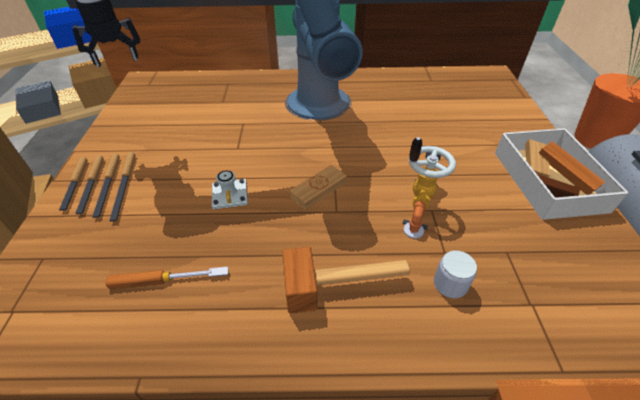

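```bash
cat > h.py <<'E'
import cv2,numpy as np
from rig import ctrl
def ray(f,p):
    K=np.array([[f["fx"],0,f["cx"]],[0,f["fy"],f["cy"]],[0,0,1]]);R=cv2.Rodrigues(np.array(f["rvec"],float))[0];t=np.array(f["tvec"],float).ravel()
    p=np.atleast_2d(np.array(p,float)); d=np.c_[p,np.ones(len(p))]@np.linalg.inv(K).T@R
    return -R.T@t,d
def at(f,p,z):
    o,d=ray(f,p); return o+d*((z-o[2])/d[:,2])[:,None]
def tri(L):
    A=0;b=0
    for f,p in L:
        o,d=ray(f,p); d=d[0]/np.linalg.norm(d[0]); P=np.eye(3)-np.outer(d,d); A=A+P;b=b+P@o
    return np.linalg.solve(A,b)
def proj(f,X):
    K=np.array([[f["fx"],0,f["cx"]],[0,f["fy"],f["cy"]],[0,0,1]])
    return cv2.projectPoints(np.array(X,float).reshape(-1,3),np.array(f["rvec"],float),np.array(f["tvec"],float),K,None)[0].reshape(-1,2)
E
python3 - <<'E'
from h import *
np.set_printoptions(precision=4,suppress=True)
F={c:ctrl.grab_frame(c) for c in ("top","scene")}
for c,n in [("top","blank"),("scene","blank"),("top","crank_handle"),("scene","crank_handle"),("top","pod"),("top","valve_base")]:
    f=F[c]; r=ctrl.outline_of(c,n)
    for d in r[:2]:
        m=d["pixels"].astype(np.uint8); print(c,n,d["score"],m.sum(),d["pixel"])
        if n=="blank" and d["score"]>.5:
            cs=max(cv2.findContours(m,cv2.RETR_EXTERNAL,cv2.CHAIN_APPROX_NONE)[0],key=len).reshape(-1,2)
            W=at(f,cs,.03)[:,:2]; 
            rc=cv2.minAreaRect((W*1000).astype(np.float32)); print(rc, cv2.boxPoints(rc))
P={n:{c:ctrl.spot_point(c,n) for c in F} for n in ["pod_top","wheel_axis","crank_handle","blank","valve_base"]}
for n in P:
    if all(P[n].values()):
        z=dict(pod_top=.07,wheel_axis=.14,crank_handle=.18,blank=0,valve_base=0)[n]
        print(n,tri([(F[c],P[n][c][0]["pixel"]) for c in F]),[ (c,at(F[c],P[n][c][0]["pixel"],z)[0][:2]) for c in F])
E
```

```text
top blank 0.76 1185 [318.1, 277.4]
((444.51348876953125, -3.1887359619140625), (58.42671203613281, 147.2915802001953), 41.2993049621582) [[373.9606  32.8587]
 [471.172  -77.7974]
 [515.0663 -39.2362]
 [417.855   71.4199]]
scene blank 0.81 1301 [315.1, 187.0]
((462.3488464355469, -3.1020965576171875), (80.81526184082031, 164.70175170898438), 41.813541412353516) [[377.3282  31.3354]
 [487.1363 -91.4198]
 [547.3694 -37.5396]
 [437.5614  85.2156]]
top crank_handle 0.66 77 [229.7, 251.8]
scene crank_handle 0.47 187 [417.0, 151.6]
top pod 0.64 1095 [409.6, 268.1]
top valve_base 0.72 2065 [220.6, 250.9]
pod_top [ 0.4588 -0.2482  0.0651] [('top', array([ 0.4583, -0.2426])), ('scene', array([ 0.4641, -0.2512]))]
wheel_axis [0.5009 0.2572 0.1447] [('top', array([0.501 , 0.2585])), ('scene', array([0.4953, 0.2591]))]
crank_handle [0.5104 0.2136 0.1772] [('top', array([0.5108, 0.215 ])), ('scene', array([0.514 , 0.2105]))]
blank [ 0.4382 -0.002  -0.0072] [('top', array([0.4387, 0.0022])), ('scene', array([ 0.4456, -0.0063]))]
valve_base [ 0.5015  0.2604 -0.0028] [('top', array([0.5017, 0.2608])), ('scene', array([0.5042, 0.2584]))]
```

```bash
cat >> h.py <<'E'
from scipy.spatial.transform import Rotation as Ro
def goto(xyz,psi=None):
    s=ctrl.state(); w,x,y,z=s["orientation"]; R=Ro.from_quat([x,y,z,w]).as_matrix()
    d=R.T@(np.array(xyz)-s["tool_pos"])/.03
    p0=np.degrees(np.arctan2(R[1,0],R[0,0])); t=0 if psi is None else -((psi-p0+180)%360-180)/6
    print("t",round(s["time"],2),"pos",np.round(s["tool_pos"],4),"psi",round(p0,2),"F",np.round(s["ft_force"],1),"q6",round(s["q"][5],2),"w",round(s["width"],3)); print("row",np.round(d,3),round(t,3))
E
python3 -c "
from h import *
f=ctrl.grab_frame('wrist');o,d=ray(f,[[320,200],[320,390]]);print(o,d)
goto([.40,-.27,.2],19.7)"
```

```text
[ 0.25604072 -0.51768544  0.37448028] [[-0.24582788 -0.09060748 -0.96507183]
 [-0.78626719 -0.28439131 -0.81000217]]
t 2.45 pos [ 0.1938 -0.5414  0.2313] psi 19.7 F [0.4 0.1 0.1] q6 1.46 w 1.003
row [ 9.52  -6.2    1.044] -0.0
```

apply_moves(commands="11.3 -6.4 1 0;11.3 -6.4 1 0;11.3 -6.4 1 0;11.3 -6.4 1 0;11.3 -6.4 1 0;11.3 -6.4 1 0;11.3 -6.4 1 0;11.3 -6.4 1 0;11.3 -6.4 1 0;11.3 -6.4 1 0;11.3 -6.4 1 0;11.3 -6.4 1 0")

```text
time: 3.45
tool_pos: [0.4486, -0.2457, 0.2013]
orientation: [0.0, 0.985, 0.172, -0.0]
ft_force: [-0.2, -0.2, 0.0]
width: 0.996
```

Run:
```python
from h import *
f=ctrl.grab_frame("wrist"); cv2.imwrite("pics/w1.png",f["color"][...,::-1]); np.savez("w1.npz",**f)
for d in ctrl.spot_point("wrist","pod_top")[:2]: print(d, at(f,d["pixel"],.07))
goto([.45,-.245,.2])
```

```text
{'pixel': [319.0, 175.8], 'score': 0.6} [[ 0.46112183 -0.23960145  0.07      ]]
t 3.55 pos [ 0.4478 -0.2471  0.2014] psi 19.65 F [0.3 0.1 0.8] q6 2.17 w 1.004
row [ 0.091 -0.041  0.047] 0
```

View pics/w1.png

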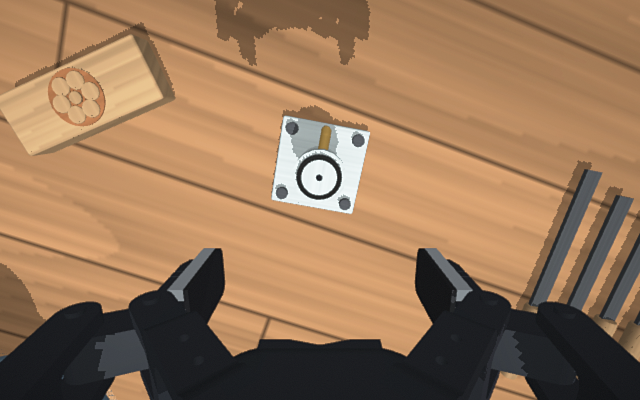

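Run:
```python
from h import *
f=dict(np.load("w1.npz")); g=cv2.cvtColor(f["color"],cv2.COLOR_RGB2GRAY)
roi=(g[150:208,290:350]<70).astype(np.uint8)
n,l,st,ce=cv2.connectedComponentsWithStats(roi)
for i in range(1,n):
    if st[i,4]>3: print(st[i],ce[i]+[290,150])
cs,_=cv2.findContours(roi,cv2.RETR_EXTERNAL,cv2.CHAIN_APPROX_NONE)
c=max(cs,key=cv2.contourArea); e=cv2.fitEllipse(c); p=np.array(e[0])+[290,150]; print(e,p,at(f,p,.07))
r=ctrl.outline_of("wrist","blank")
for d in r[:1]:
    cs=max(cv2.findContours(d["pixels"].astype(np.uint8),cv2.RETR_EXTERNAL,cv2.CHAIN_APPROX_NONE)[0],key=len).reshape(-1,2)
    W=at(f,cs,.03)[:,:2]; print(d["score"],cv2.minAreaRect((W*1000).astype(np.float32)))
# bolts & corners
print(at(f,[[282,116],[370,130],[353,213],[272,200]],.012)[:,:2], at(f,[[282,116],[370,130],[353,213],[272,200]],.012).mean(0))
print(at(f,[[292,128],[358,140],[344,204],[281,192]],.018)[:,:2].mean(0))
print(at(f,[[77,97]],.03))
```

```text
[  7   5  44  44 480] [318.44583333 175.15416667]
[26 25  6  6 22] [318.63636364 177.36363636]
[49 49  7  4  8] [341.75  199.875]
((28.588478088378906, 26.544139862060547), (43.42609786987305, 43.523258209228516), 156.0043182373047) [318.58847809 176.54413986] [[ 0.46037955 -0.23948757  0.07      ]]
0.68 ((448.2708435058594, -9.652427673339844), (65.94331359863281, 161.29690551757812), 41.44049835205078)
[[ 0.49545435 -0.18758682]
 [ 0.51278168 -0.2761104 ]
 [ 0.42446835 -0.29220495]
 [ 0.40848602 -0.20469848]] [ 0.4602976  -0.24015017  0.012     ]
[ 0.46039571 -0.23955549]
[[ 0.44737506 -0.0033745   0.03      ]]
```

Run:
```python
from h import *
goto([.446,-.003,.15],131.4)
f=ctrl.grab_frame("top");print(proj(f,[[.4604,-.2396,.07]]))
```

```text
t 3.6 pos [ 0.4477 -0.2473  0.2015] psi 19.61 F [-0.4 -0.6  0.6] q6 2.17 w 1.001
row [ 2.68  -7.693  1.711] -18.632
[[411.23869515 271.35227828]]
```

apply_moves(commands="2.7 -7.7 0.8 -18.6;2.7 -7.7 0.8 -18.6;2.7 -7.7 0.8 -18.6;2.7 -7.7 0.8 -18.6;2.7 -7.7 0.8 -18.6;2.7 -7.7 0.8 -18.6;2.7 -7.7 0.8 -18.6;2.7 -7.7 0.8 -18.6;2.7 -7.7 0.8 -18.6;2.7 -7.7 0.8 -18.6;2.7 -7.7 0.8 -18.6;2.7 -7.7 0.8 -18.6")

```text
time: 4.65
tool_pos: [0.4466, -0.0027, 0.1775]
orientation: [0.0, 0.603, 0.798, -0.0]
ft_force: [0.2, 0.7, 0.6]
width: 0.999
```

```bash
python3 -c "
from h import *
goto([.446,-.003,.15],131.4)"
```

```text
t 4.65 pos [ 0.4466 -0.0027  0.1775] psi 105.88 F [0.2 0.7 0.6] q6 1.15 w 0.999
row [-0.005 -0.024  0.916] -4.254
```

apply_moves(commands="0 0 0.5 -4.25;0 0 0.5 -4.25;0 0 0.5 -4.25;0 0 0.5 -4.25;0 0 0.5 -4.25")

```text
time: 5.07
tool_pos: [0.4466, -0.0027, 0.1624]
orientation: [0.0, 0.414, 0.91, -0.0]
ft_force: [0.9, 0.1, -0.1]
width: 1.002
```

Run:
```python
from h import *
f=ctrl.grab_frame("wrist"); cv2.imwrite("pics/w2.png",f["color"][...,::-1]); np.savez("w2.npz",**f)
for d in ctrl.outline_of("wrist","blank")[:1]:
    cs=max(cv2.findContours(d["pixels"].astype(np.uint8),cv2.RETR_EXTERNAL,cv2.CHAIN_APPROX_NONE)[0],key=len).reshape(-1,2)
    W=at(f,cs,.03)[:,:2]; print(d["score"],cv2.minAreaRect((W*1000).astype(np.float32)))
goto([.446,-.003,.15],131.4)
```

```text
0.64 ((447.3122253417969, -3.4759292602539062), (61.085697174072266, 150.2143096923828), 41.43013381958008)
t 5.17 pos [ 0.4467 -0.0024  0.1624] psi 130.93 F [-0.1 -0.2 -0.4] q6 0.71 w 1.001
row [ 0.002 -0.031  0.415] -0.078
```

View pics/w2.png

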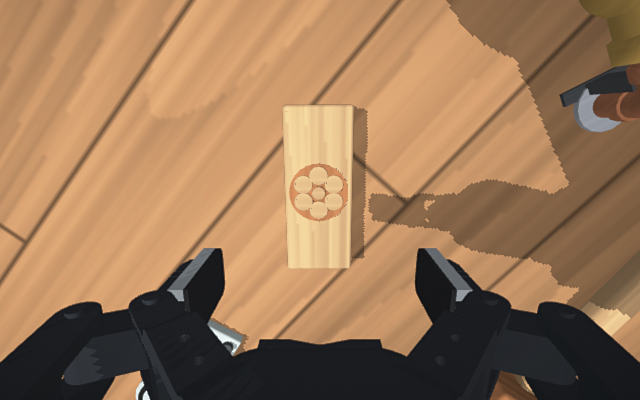

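```bash
python3 -c "
from h import *
goto([.4473,-.0035,.005],131.4)"
```

```text
t 5.17 pos [ 0.4467 -0.0024  0.1624] psi 130.93 F [-0.1 -0.2 -0.4] q6 0.71 w 1.001
row [-0.038 -0.009  5.248] -0.078
```

apply_moves(commands="-0.04 0 1 -0.08;-0.04 0 2 -0.08;-0.04 0 3 -0.08;-0.04 0 4 -0.08;-0.04 0 4.6 -0.08;-0.04 0 5 -0.08;-0.04 0 5.25 -0.08;-0.04 0 5.25 -0.08")

```text
time: 5.83
tool_pos: [0.4463, -0.0027, 0.0035]
orientation: [-0.001, 0.41, 0.912, -0.0]
ft_force: [-1.1, 0.4, 0.8]
width: 0.999
```

apply_moves(commands="0 0 0 0;0 0 0 0;0 0 0 0;0 0 0 0;0 0 0 0;0 0 0 0;0 0 0 0;0 0 0 0", gripper=-1)

```text
time: 6.5
tool_pos: [0.4488, -0.0028, 0.0062]
orientation: [0.001, 0.41, 0.912, 0.0]
ft_force: [-0.8, 0.8, 6.4]
width: 0.691
```

```bash
python3 -c "
from h import *
f=ctrl.grab_frame('wrist'); cv2.imwrite('pics/w3.png',f['color'][...,::-1])
goto([.4604,-.2396,.15])"
```

```text
t 6.55 pos [ 0.4488 -0.0028  0.0062] psi 131.6 F [-0.9 -0.   6.5] q6 0.7 w 0.687
row [-6.171 -4.944 -4.787] 0
```

View pics/w3.png

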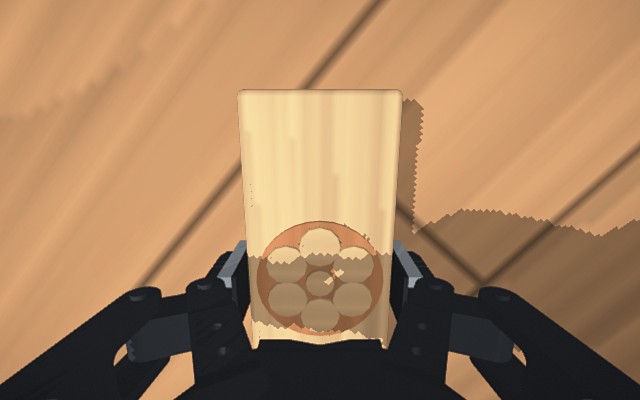

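```bash
python3 -c "
from h import *
f=ctrl.grab_frame('wrist')
s=ctrl.state();w,x,y,z=s['orientation']; R=Ro.from_quat([x,y,z,w]).as_matrix()
for p,z in ([[320,279.5]],.029),([[238,91],[403,91]],.03):
  W=at(f,p,z).mean(0); print(W,R.T@(W-s['tool_pos']))
"
```

```text
[ 0.44991401 -0.00211158  0.029     ] [-0.0002919   0.00134388 -0.02286793]
[0.40033961 0.05386932 0.03      ] [ 0.07448157  0.0014477  -0.02405064]
```

apply_moves(commands="0 0 -0.3 0;0 0 -1 0;0 0 -2 0;0 0 -3 0;0 0 -4 0;0 0 -4.5 0;0 0 -4.5 0")

```text
time: 7.18
tool_pos: [0.4506, -0.0028, 0.1443]
orientation: [0.004, 0.41, 0.912, 0.001]
ft_force: [0.7, 0.2, -1.9]
width: 0.686
```

```bash
python3 -c "
from h import *
goto([.4604,-.2396,.14])
f=ctrl.grab_frame('wrist');cv2.imwrite('pics/w4.png',f['color'][...,::-1])"
```

```text
t 7.18 pos [ 0.4506 -0.0028  0.1443] psi 131.63 F [ 0.7  0.2 -1.9] q6 0.7 w 0.686
row [-6.116 -4.999  0.156] 0
```

View pics/w4.png

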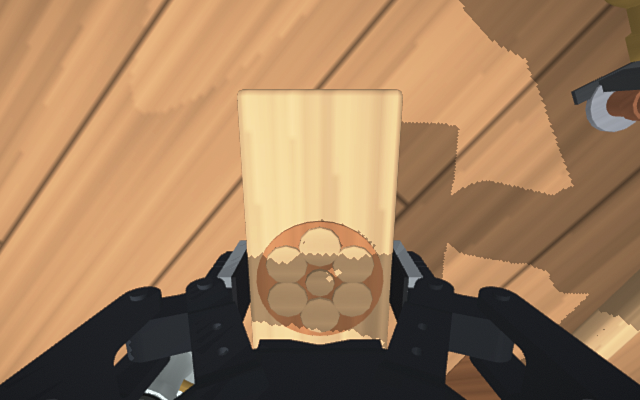

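```bash
python3 -c "
from h import *
goto([.460,-.239,.14],131.6)"
```

```text
t 7.23 pos [ 0.4494 -0.0027  0.1421] psi 131.62 F [ 0.5 -0.  -1.2] q6 0.7 w 0.685
row [-6.124 -4.967  0.078] 0.004
```

apply_moves(commands="-0.8 -0.7 0 0;-1.6 -1.3 0 0;-2.4 -1.9 0 0;-3.2 -2.6 0 0;-4 -3.3 0 0;-4.8 -4 0 0;-5.4 -4.5 0 0;-5.8 -4.8 0 0;-6.1 -5 0.1 0;-6.1 -5 0.1 0;-6.1 -5 0.1 0")

```text
time: 8.15
tool_pos: [0.4563, -0.2379, 0.1358]
orientation: [-0.001, 0.41, 0.912, 0.001]
ft_force: [-0.2, 0.6, -1.0]
width: 0.688
```

```bash
python3 -c "
from h import *
for c in ('scene','wrist','top'):
  f=ctrl.grab_frame(c);i=f['color'][...,::-1]
  if c!='wrist':
    u=proj(f,[.46,-.24,.1])[0].astype(int); i=cv2.resize(i[max(0,u[1]-60):u[1]+60,u[0]-90:u[0]+90],None,fx=4,fy=4,interpolation=3)
  cv2.imwrite(f'pics/{c}5.png',i)
goto([.460,-.239,.077],131.6)"
```

```text
t 8.3 pos [ 0.4566 -0.2374  0.1366] psi 131.72 F [-0.1 -0.2 -1.4] q6 0.24 w 0.689
row [-0.118  0.047  1.986] 0.02
```

View pics/scene5.png

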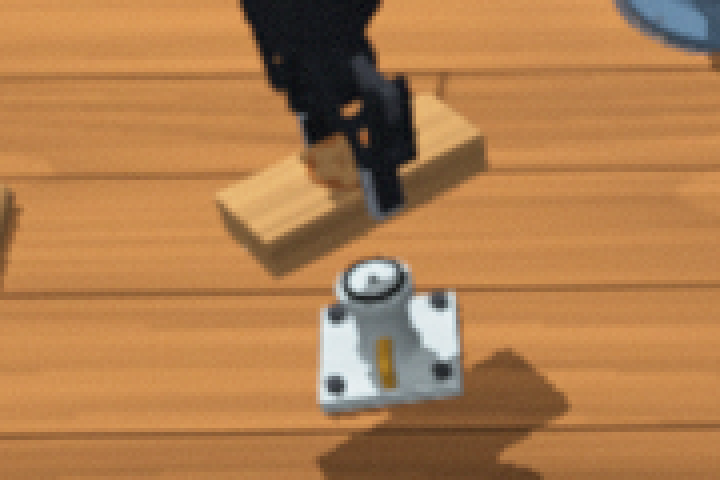

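View pics/wrist5.png

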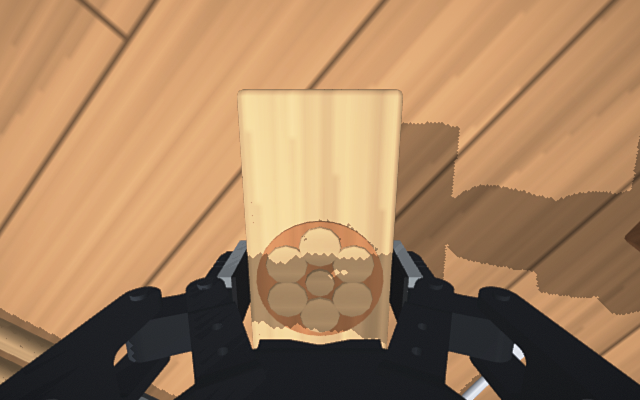

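apply_moves(commands="-0.12 0.05 0.5 0;-0.12 0.05 1.0 0;-0.12 0.05 1.4 0;-0.12 0.05 1.7 0;-0.12 0.05 1.8 0;-0.12 0.05 1.8 0")

```text
time: 8.8
tool_pos: [0.4599, -0.2396, 0.0822]
orientation: [-0.001, 0.409, 0.912, 0.0]
ft_force: [-0.6, 0.6, -1.3]
width: 0.686
```

```bash
python3 -c "
from h import *
for c in ('scene','top'):
  f=ctrl.grab_frame(c);i=f['color'][...,::-1]
  u=proj(f,[.46,-.24,.1])[0].astype(int); i=cv2.resize(i[max(0,u[1]-60):u[1]+60,u[0]-90:u[0]+90],None,fx=4,fy=4,interpolation=3)
  cv2.imwrite(f'pics/{c}6.png',i)
goto([.460,-.239,.076],131.6)"
```

```text
t 8.9 pos [ 0.4607 -0.2405  0.0833] psi 131.65 F [ 0.5 -0.1 -0.7] q6 0.24 w 0.685
row [0.053 0.015 0.245] 0.008
```

View pics/scene6.png

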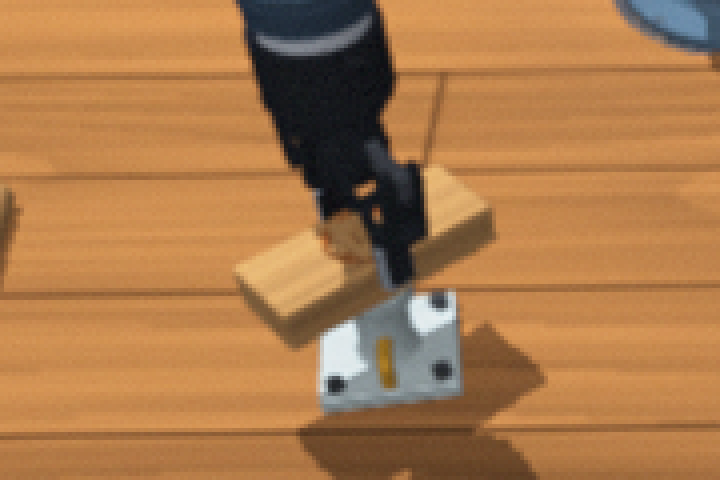

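Looks centred from this view. Lower slowly to contact.

apply_moves(commands="0.02 0.02 0.1 0;0.02 0.02 0.17 0;0.02 0.02 0.22 0;0.02 0.02 0.24 0;0.02 0.02 0.24 0")

```text
time: 9.32
tool_pos: [0.4607, -0.2399, 0.0762]
orientation: [0.0, 0.41, 0.912, -0.0]
ft_force: [-0.6, 1.4, 4.4]
width: 0.689
```

apply_moves(commands="0 0 0 0;0 0 0 0;0 0 0 0;0 0 0 0;0 0 0 0", gripper=1)

```text
time: 9.73
tool_pos: [0.4604, -0.2398, 0.0755]
orientation: [-0.0, 0.41, 0.912, -0.0]
ft_force: [-0.3, 0.3, -0.6]
width: 1.0
```

apply_moves(commands="0 0 -0.5 0;0 0 -1 0;0 0 -2 0;0 0 -3 0;0 0 -4 0;0 0 -5 0;0 0 -5 0")

```text
time: 10.32
tool_pos: [0.4633, -0.2417, 0.2319]
orientation: [0.005, 0.41, 0.912, -0.001]
ft_force: [-0.1, -0.0, 0.3]
width: 0.999
```

```bash
python3 -c "
from h import *
f=ctrl.grab_frame('wrist'); cv2.imwrite('pics/w7.png',f['color'][...,::-1])
for d in ctrl.outline_of('wrist','blank')[:1]:
    cs=max(cv2.findContours(d['pixels'].astype(np.uint8),cv2.RETR_EXTERNAL,cv2.CHAIN_APPROX_NONE)[0],key=len).reshape(-1,2)
    W=at(f,cs,.10)[:,:2]; print(d['score'],cv2.minAreaRect((W*1000).astype(np.float32)))
f=ctrl.grab_frame('scene');i=f['color'][...,::-1]
u=proj(f,[.46,-.24,.1])[0].astype(int); i=cv2.resize(i[max(0,u[1]-60):u[1]+60,u[0]-90:u[0]+90],None,fx=4,fy=4,interpolation=3)
cv2.imwrite('pics/scene7.png',i)
goto([.4,.2,.3],131.6)"
```

```text
0.71 ((460.81988525390625, -238.448974609375), (59.68105697631836, 148.46144104003906), 41.627540588378906)
t 10.47 pos [ 0.4605 -0.2398  0.2255] psi 131.62 F [-0.1  0.6 -0.4] q6 0.24 w 0.997
row [12.299  8.23  -2.491] 0.004
```

View pics/w7.png

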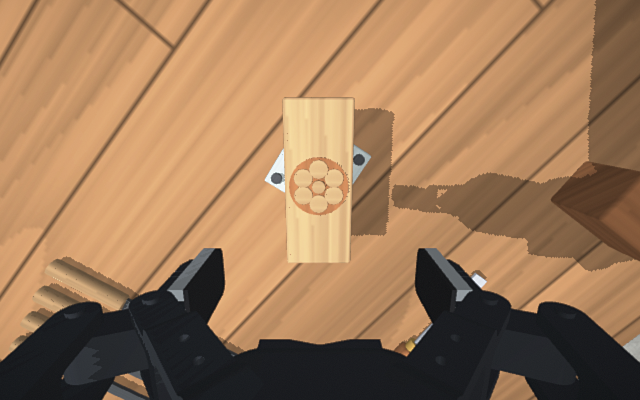

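View pics/scene7.png

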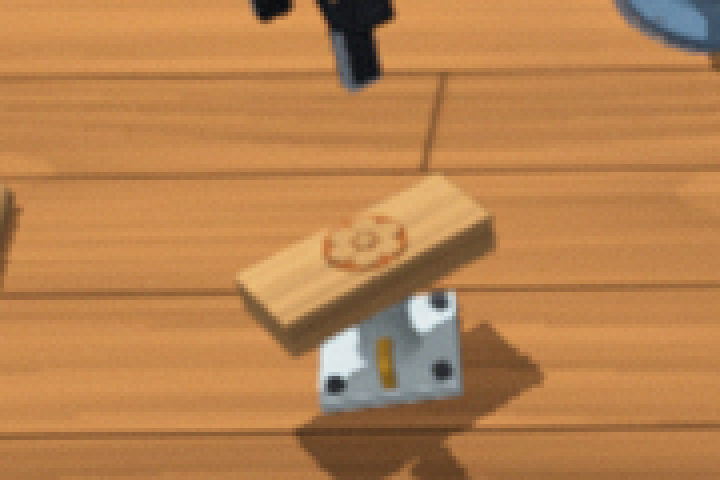

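```bash
python3 -c "
from h import *
goto([.505,.225,.28],131.6)"
```

```text
t 10.47 pos [ 0.4605 -0.2398  0.2255] psi 131.62 F [-0.1  0.6 -0.4] q6 0.24 w 0.997
row [10.598 11.399 -1.823] 0.004
```

apply_moves(commands="0 0 -1.4 0;1 1 -1.8 0;10.6 11.4 -1.8 0;10.6 11.4 -1.8 0;10.6 11.4 -1.8 0;10.6 11.4 -1.8 0;10.6 11.4 -1.8 0;10.6 11.4 -1.8 0;10.6 11.4 -1.8 0;10.6 11.4 -1.8 0;10.6 11.4 -1.8 0;10.6 11.4 -1.8 0")

```text
time: 11.47
tool_pos: [0.5026, 0.2167, 0.2775]
orientation: [-0.001, 0.41, 0.912, -0.001]
ft_force: [1.6, -0.3, 0.1]
width: 1.003
```

apply_moves(commands="0 0 0 0;0 0 0 0;0 0 0 0;0 0 0 0")

```text
time: 11.8
tool_pos: [0.5034, 0.2135, 0.2786]
orientation: [-0.001, 0.41, 0.912, -0.001]
ft_force: [-0.3, 0.2, 0.2]
width: 0.999
```

```bash
python3 -c "
from h import *
f=ctrl.grab_frame('wrist'); cv2.imwrite('pics/w8.png',f['color'][...,::-1]); np.savez('w8.npz',**f)
for n,z in ('crank_handle',.18),('wheel_axis',.14),('valve_base',0):
  for d in ctrl.spot_point('wrist',n)[:2]: print(n,d,at(f,d['pixel'],z))
goto([.505,.225,.28],131.6)"
```

```text
crank_handle {'pixel': [317.6, 199.6], 'score': 0.85} [[0.50202607 0.21421666 0.18      ]]
wheel_axis {'pixel': [351.9, 151.7], 'score': 0.64} [[0.50262997 0.25854122 0.14      ]]
valve_base {'pixel': [339.7, 139.0], 'score': 0.6} [[0.50067618 0.25709135 0.        ]]
valve_base {'pixel': [471.5, 241.4], 'score': 0.43} [[0.73692681 0.27561421 0.        ]]
t 12.0 pos [0.504  0.2135 0.2796] psi 131.5 F [0.3 0.5 0.2] q6 1.13 w 1.0
row [ 0.264  0.278 -0.013] -0.017
```

View pics/w8.png

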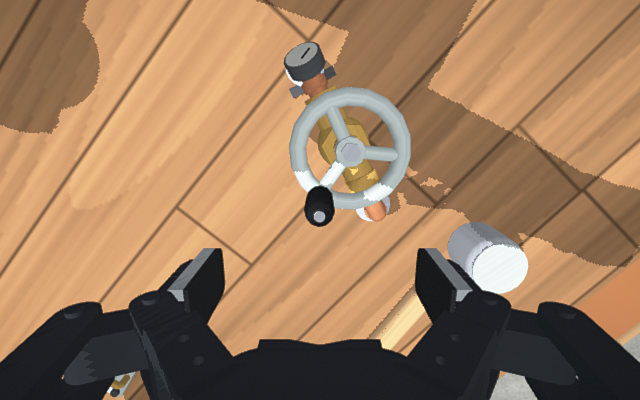

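```bash
python3 -c "
from h import *
f=dict(np.load('w8.npz'))
print(at(f,[[319,216]],.209),at(f,[[350,148]],.1475),at(f,[[350,151.5]],.153))
h=at(f,[[319,216]],.209)[0]; w=at(f,[[350,150]],.15)[0]; v=h-w; print(np.hypot(*v[:2]),np.degrees(np.arctan2(v[1],v[0])))
# floor rosettes: gauge end and far end, z of pipe ~ .055
print(at(f,[[297,72],[378,212]],.0))
goto([*h[:2],.28],131.6)
"
```

```text
[[0.50559969 0.21198471 0.209     ]] [[0.49814106 0.25991708 0.1475    ]] [[0.49936188 0.25787976 0.153     ]]
0.04721761688621006 -81.89084337849572
[[0.40615721 0.28219362 0.        ]
 [0.60744111 0.21893927 0.        ]]
t 12.0 pos [0.504  0.2135 0.2796] psi 131.5 F [0.3 0.5 0.2] q6 1.13 w 1.0
row [-0.075  0.006 -0.013] -0.017
```

apply_moves(commands="-0.05 0 1 0;-0.05 0 2 0;-0.05 0 3 0;-0.05 0 3.6 0;-0.05 0 3.9 0;-0.05 0 3.95 0;-0.05 0 3.95 0")

```text
time: 12.58
tool_pos: [0.505, 0.2133, 0.1614]
orientation: [0.0, 0.41, 0.912, -0.0]
ft_force: [0.7, -0.3, 0.3]
width: 1.002
```

apply_moves(commands="0 0 0 0;0 0 0 0;0 0 0 0;0 0 0 0;0 0 0 0;0 0 0 0;0 0 0 0;0 0 0 0;0 0 0 0;0 0 0 0", gripper=-1)

```text
time: 13.42
tool_pos: [0.5052, 0.2135, 0.1617]
orientation: [0.001, 0.41, 0.912, 0.0]
ft_force: [-0.6, -2.4, 5.8]
width: 0.25
```

```bash
python3 -c "
from h import *
f=ctrl.grab_frame('wrist'); cv2.imwrite('pics/w9.png',f['color'][...,::-1]); np.savez('w9.npz',**f)
print(ctrl.state()['wrist_torque'])
goto([.5045,.2125,.16],131.6)"
```

```text
[-0.36689072  0.21941597 -0.02061339]
t 13.47 pos [0.5052 0.2135 0.1617] psi 131.61 F [-1.4 -0.3  6. ] q6 1.13 w 0.254
row [-0.01  -0.04   0.058] 0.002
```

View pics/w9.png

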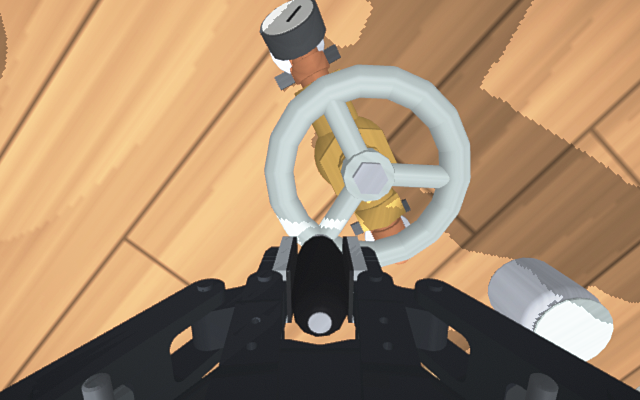

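```bash
python3 -c "
from h import *
f=dict(np.load('w9.npz'))
s=ctrl.state();p=s['tool_pos'][:2]
for a in (at(f,[[370.5,177]],.153)[0],at(f,[[368,164]],.1475)[0]):
  v=p-a[:2]; print(a,np.hypot(*v),np.degrees(np.arctan2(v[1],v[0])))
print(at(f,[[320,322]],.209))
print(at(f,[[290,70],[378,256]],.0))
"
```

```text
[0.49983105 0.25838784 0.153     ] 0.045178616837994234 -83.17016530205422
[0.49574143 0.26205961 0.1475    ] 0.04944366731648996 -78.96693766170696
[[0.50815505 0.21212867 0.209     ]]
[[0.41759397 0.27444045 0.        ]
 [0.60249774 0.1975346  0.        ]]
```

```bash
cat >> h.py <<'E'
def circ(A,th0,dth,n,r=.046,psi=131.6,P=None):
    "rows going from current measured (or P) to circle"
    s=ctrl.state(); p=s["tool_pos"][:2] if P is None else np.array(P); ps=np.radians(psi)
    X=np.array([np.cos(ps),np.sin(ps)]);Y=np.array([np.sin(ps),-np.cos(ps)])
    o=[]
    for k in range(1,n+1):
        th=np.radians(th0+dth*k); q=np.array(A)+r*np.array([np.cos(th),np.sin(th)])-p
        o.append(f"{q@X/.03:.2f} {q@Y/.03:.2f} 0 0")
    print(";".join(o))
E
python3 -c "
from h import *
circ([.4996,.2592],-83,-8,6)"
```

```text
0.13 -0.17 0 0;0.29 -0.31 0 0;0.46 -0.44 0 0;0.65 -0.54 0 0;0.86 -0.61 0 0;1.06 -0.65 0 0
```

apply_moves(commands="0.13 -0.17 0 0;0.29 -0.31 0 0;0.46 -0.44 0 0;0.65 -0.54 0 0")

```text
time: 13.8
tool_pos: [0.4798, 0.2166, 0.1618]
orientation: [0.001, 0.41, 0.912, -0.001]
ft_force: [0.8, -3.7, 6.4]
width: 0.252
```

apply_moves(commands="0 0 0 0;0 0 0 0")

```text
time: 13.97
tool_pos: [0.4783, 0.2172, 0.1617]
orientation: [-0.0, 0.41, 0.912, -0.001]
ft_force: [-2.6, -3.0, 8.4]
width: 0.252
```

```bash
python3 -c "
from h import *
s=ctrl.state();print(s['wrist_torque']);goto([.5,.26,.16])
p=s['tool_pos'][:2]-[.4996,.2592];print(np.hypot(*p),np.degrees(np.arctan2(p[1],p[0])))
circ([.4996,.2592],-115,-10,12)"
```

```text
[-0.5939214   0.5534936  -0.04977017]
t 13.97 pos [0.4783 0.2172 0.1617] psi 131.64 F [-2.6 -3.   8.4] q6 1.15 w 0.252
row [0.585 1.487 0.055] 0
0.04704590574606355 -116.89532691496542
0.22 -0.03 0 0;0.48 -0.07 0 0;0.75 -0.06 0 0;1.01 -0.01 0 0;1.26 0.09 0 0;1.49 0.23 0 0;1.69 0.41 0 0;1.85 0.61 0 0;1.98 0.85 0 0;2.07 1.10 0 0;2.11 1.37 0 0;2.10 1.64 0 0
```

```bash
python3 -c "
from h import *
A=np.array([.4996,.2592]);a=np.radians(-115)
circ(A,-115,-10,12,P=A+.046*np.array([np.cos(a),np.sin(a)]))"
```

```text
0.25 -0.08 0 0;0.52 -0.12 0 0;0.79 -0.12 0 0;1.05 -0.06 0 0;1.30 0.04 0 0;1.52 0.18 0 0;1.72 0.35 0 0;1.89 0.56 0 0;2.02 0.80 0 0;2.10 1.05 0 0;2.14 1.32 0 0;2.13 1.58 0 0
```

apply_moves(commands="0.25 -0.08 0 0;0.52 -0.12 0 0;0.79 -0.12 0 0;1.05 -0.06 0 0;1.3 0.04 0 0;1.52 0.18 0 0")

```text
time: 14.47
tool_pos: [0.4519, 0.2551, 0.1617]
orientation: [-0.0, 0.41, 0.912, -0.0]
ft_force: [-1.7, -2.6, 7.2]
width: 0.249
```

```bash
python3 -c "
from h import *
goto([.5,.26,.16])"
```

```text
t 14.47 pos [0.4519 0.2551 0.1617] psi 131.63 F [-1.7 -2.6  7.2] q6 1.24 w 0.249
row [-0.945  1.307  0.055] 0
```

apply_moves(commands="0.2 0.17 0 0;0.37 0.38 0 0;0.5 0.62 0 0;0.58 0.87 0 0;0.62 1.14 0 0;0.61 1.4 0 0")

```text
time: 14.97
tool_pos: [0.4721, 0.2972, 0.1617]
orientation: [0.0, 0.409, 0.912, -0.0]
ft_force: [-0.6, -2.6, 7.0]
width: 0.253
```

```bash
python3 -c "
from h import *
goto([.5,.26,.16])
s=ctrl.state();p=s['tool_pos'][:2]-[.4996,.2592];print(np.hypot(*p),np.degrees(np.arctan2(p[1],p[0])))
A=np.array([.4996,.2592]);a=np.radians(-235)
circ(A,-235,-10,12,P=A+.046*np.array([np.cos(a),np.sin(a)]))"
```

```text
t 14.97 pos [0.4721 0.2972 0.1617] psi 131.66 F [-0.6 -2.6  7. ] q6 1.29 w 0.253
row [-1.544 -0.129  0.057] 0
0.04687816270434946 125.91390340881279
-0.05 0.26 0 0;-0.15 0.51 0 0;-0.29 0.74 0 0;-0.47 0.94 0 0;-0.68 1.10 0 0;-0.91 1.23 0 0;-1.17 1.32 0 0;-1.43 1.35 0 0;-1.70 1.35 0 0;-1.96 1.29 0 0;-2.21 1.19 0 0;-2.44 1.05 0 0
```

apply_moves(commands="-0.05 0.26 0 0;-0.15 0.51 0 0;-0.29 0.74 0 0;-0.47 0.94 0 0;-0.68 1.1 0 0;-0.91 1.23 0 0;-1.17 1.32 0 0;-1.43 1.35 0 0;-1.7 1.35 0 0;-1.96 1.29 0 0")

```text
time: 15.8
tool_pos: [0.5392, 0.279, 0.1617]
orientation: [-0.001, 0.409, 0.912, 0.0]
ft_force: [-4.7, -0.1, 8.9]
width: 0.247
```

```bash
python3 -c "
from h import *
goto([.5,.26,.16])
s=ctrl.state();p=s['tool_pos'][:2]-[.4996,.2592];print(np.hypot(*p),np.degrees(np.arctan2(p[1],p[0])))
f=ctrl.grab_frame('wrist'); cv2.imwrite('pics/w10.png',f['color'][...,::-1])
A=np.array([.4996,.2592]);a=np.radians(-335)
circ(A,-335,-4,12,P=A+.046*np.array([np.cos(a),np.sin(a)]))"
```

```text
t 15.8 pos [0.5392 0.279  0.1617] psi 131.68 F [-4.7 -0.1  8.9] q6 1.22 w 0.247
row [ 0.395 -1.398  0.06 ] 0
0.04429169992215463 26.591621856568796
-0.10 -0.03 0 0;-0.20 -0.08 0 0;-0.30 -0.12 0 0;-0.39 -0.18 0 0;-0.48 -0.24 0 0;-0.56 -0.31 0 0;-0.64 -0.38 0 0;-0.71 -0.46 0 0;-0.78 -0.54 0 0;-0.84 -0.63 0 0;-0.90 -0.72 0 0;-0.95 -0.81 0 0
```

View pics/w10.png

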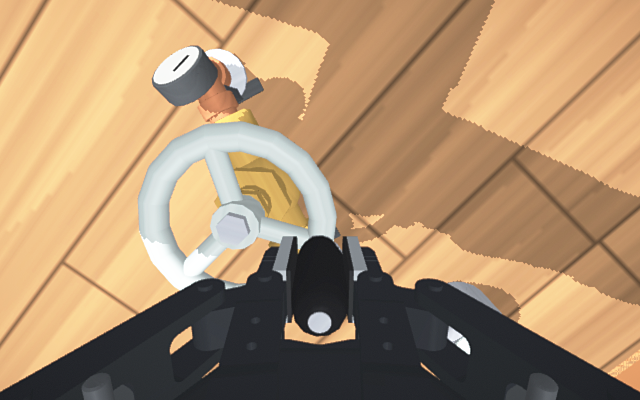

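apply_moves(commands="-0.1 -0.03 0 0;-0.2 -0.08 0 0;-0.3 -0.12 0 0;-0.39 -0.18 0 0;-0.48 -0.24 0 0;-0.56 -0.31 0 0")

```text
time: 16.35
tool_pos: [0.5437, 0.261, 0.1618]
orientation: [-0.001, 0.409, 0.912, 0.001]
ft_force: [-2.2, 2.3, 6.3]
width: 0.252
```

apply_moves(commands="-0.08 -0.07 0 0;-0.15 -0.15 0 0;-0.22 -0.23 0 0")

```text
time: 16.6
tool_pos: [0.5432, 0.2516, 0.1618]
orientation: [-0.001, 0.409, 0.912, 0.001]
ft_force: [-2.0, 2.5, 5.6]
width: 0.256
```

```bash
python3 -c "
from h import *
goto([.5,.26,.16])
from scipy.optimize import least_squares
P=np.array([[.5052,.2135],[.4783,.2172],[.4519,.2551],[.4721,.2972],[.5392,.279],ctrl.state()['tool_pos'][:2]])
for r in (.046,None):
  g=(lambda v:np.hypot(*(P-v[:2]).T)-.046) if r else (lambda v:np.hypot(*(P-v[:2]).T)-v[2])
  o=least_squares(g,[.5,.26,.046]);print(o.x,o.fun*1e3)
v=P-o.x[:2];print(np.degrees(np.arctan2(v[:,1],v[:,0])))
"
```

```text
t 16.6 pos [0.5432 0.2516 0.1618] psi 131.68 F [-2.   2.5  5.6] q6 1.17 w 0.256
row [ 1.166 -0.891  0.06 ] 0
[0.49776526 0.258929   0.046     ] [0.03334678 0.04569047 0.02481497 0.08009836 0.04001077 0.04786728]
[0.49776384 0.25894429 0.04604754] [ 0.00113188  0.01141311 -0.02286243  0.01907046 -0.01291094  0.00415968]
[ -80.70691302 -114.99792642 -175.2086907   123.85568309   25.8276665
   -9.13530835]
```

```bash
python3 -c "
from h import *
A=np.array([.4996,.2592]);a=np.radians(-371)
circ([.49776,.25894],-371,-3,12,P=A+.046*np.array([np.cos(a),np.sin(a)]))"
```

```text
-0.01 -0.12 0 0;-0.06 -0.18 0 0;-0.10 -0.25 0 0;-0.13 -0.33 0 0;-0.17 -0.40 0 0;-0.19 -0.47 0 0;-0.22 -0.55 0 0;-0.24 -0.63 0 0;-0.26 -0.71 0 0;-0.27 -0.79 0 0;-0.28 -0.87 0 0;-0.28 -0.95 0 0
```

apply_moves(commands="-0.01 -0.12 0 0;-0.06 -0.18 0 0;-0.1 -0.25 0 0;-0.13 -0.33 0 0")

```text
time: 16.93
tool_pos: [0.5405, 0.2421, 0.1619]
orientation: [0.001, 0.41, 0.912, 0.002]
ft_force: [7.8, 8.3, -0.4]
width: 0.252
```

apply_moves(commands="-0.04 -0.07 0 0;-0.06 -0.14 0 0")

```text
time: 17.1
tool_pos: [0.5405, 0.242, 0.162]
orientation: [0.0, 0.409, 0.913, 0.007]
ft_force: [12.2, 19.3, -5.4]
width: 0.254
```

apply_moves(commands="-0.03 -0.08 0 0;-0.05 -0.16 0 0")

```text
time: 17.27
tool_pos: [0.5404, 0.2419, 0.1621]
orientation: [0.0, 0.408, 0.913, 0.012]
ft_force: [20.8, 33.0, -14.1]
width: 0.252
```

```bash
cat >> h.py <<'E'
def ang():
    s=ctrl.state(); v=s["tool_pos"][:2]-[.49776,.25894]; th=np.arctan2(v[1],v[0]); F=s["ft_force"]
    print("t",round(s["time"],2),"th",round(np.degrees(th),2),"r",round(1e3*np.hypot(*v),2),"Ftan(ccw+)",round(-F[0]*np.sin(th)+F[1]*np.cos(th),1),"Frad",round(F[0]*np.cos(th)+F[1]*np.sin(th),1),"F",np.round(F,1),"w",round(s["width"],3),"z",round(s["tool_pos"][2],4))
E
python3 -c "
from h import *
ang()"
```

```text
t 17.27 th -21.74 r 45.93 Ftan(ccw+) 38.4 Frad 7.1 F [ 20.8  33.  -14.1] w 0.252 z 0.1621
```

```bash
python3 -c "
from h import *
A=np.array([.49776,.25894])
for t in (-35,85,205):
  a=np.radians(t); circ(A,t,10,12,P=A+.046*np.array([np.cos(a),np.sin(a)]))"
```

```text
0.08 0.25 0 0;0.21 0.49 0 0;0.38 0.70 0 0;0.58 0.88 0 0;0.81 1.02 0 0;1.05 1.11 0 0;1.32 1.17 0 0;1.58 1.18 0 0;1.85 1.14 0 0;2.10 1.05 0 0;2.34 0.92 0 0;2.55 0.76 0 0
0.18 -0.20 0 0;0.32 -0.43 0 0;0.42 -0.68 0 0;0.47 -0.94 0 0;0.48 -1.21 0 0;0.44 -1.47 0 0;0.35 -1.72 0 0;0.23 -1.96 0 0;0.06 -2.17 0 0;-0.14 -2.35 0 0;-0.37 -2.49 0 0;-0.62 -2.58 0 0
-0.26 -0.05 0 0;-0.53 -0.06 0 0;-0.79 -0.02 0 0;-1.05 0.06 0 0;-1.28 0.19 0 0;-1.49 0.36 0 0;-1.67 0.56 0 0;-1.81 0.78 0 0;-1.91 1.03 0 0;-1.96 1.29 0 0;-1.97 1.56 0 0;-1.93 1.82 0 0
```

apply_moves(commands="0.08 0.25 0 0;0.21 0.49 0 0;0.38 0.7 0 0;0.58 0.88 0 0;0.81 1.02 0 0;1.05 1.11 0 0;1.32 1.17 0 0;1.58 1.18 0 0;1.85 1.14 0 0;2.1 1.05 0 0;2.34 0.92 0 0;2.55 0.76 0 0")

```text
time: 18.27
tool_pos: [0.5013, 0.3048, 0.1618]
orientation: [0.001, 0.41, 0.912, 0.0]
ft_force: [1.9, -2.1, 7.8]
width: 0.251
```

```bash
python3 -c "
from h import *
ang()"
```

```text
t 18.27 th 85.53 r 46.0 Ftan(ccw+) -2.1 Frad -1.9 F [ 1.9 -2.1  7.8] w 0.251 z 0.1618
```

apply_moves(commands="0.18 -0.2 0 0;0.32 -0.43 0 0;0.42 -0.68 0 0;0.47 -0.94 0 0;0.48 -1.21 0 0;0.44 -1.47 0 0;0.35 -1.72 0 0;0.23 -1.96 0 0;0.06 -2.17 0 0;-0.14 -2.35 0 0;-0.37 -2.49 0 0;-0.62 -2.58 0 0")

```text
time: 19.27
tool_pos: [0.4559, 0.2397, 0.1617]
orientation: [-0.0, 0.41, 0.912, 0.001]
ft_force: [2.9, 3.5, 6.9]
width: 0.25
```

```bash
python3 -c "
from h import *
ang()"
```

```text
t 19.27 th -155.26 r 46.07 Ftan(ccw+) -2.0 Frad -4.1 F [2.9 3.5 6.9] w 0.25 z 0.1617
```

apply_moves(commands="-0.26 -0.05 0 0;-0.53 -0.06 0 0;-0.79 -0.02 0 0;-1.05 0.06 0 0;-1.28 0.19 0 0;-1.49 0.36 0 0;-1.67 0.56 0 0;-1.81 0.78 0 0;-1.91 1.03 0 0;-1.96 1.29 0 0;-1.97 1.56 0 0;-1.93 1.82 0 0")

```text
time: 20.27
tool_pos: [0.5346, 0.2313, 0.1617]
orientation: [-0.0, 0.41, 0.912, -0.001]
ft_force: [-0.1, -2.4, 10.3]
width: 0.252
```

```bash
python3 -c "
from h import *
ang()
f=ctrl.grab_frame('wrist'); cv2.imwrite('pics/w11.png',f['color'][...,::-1])"
```

```text
t 20.27 th -36.9 r 46.06 Ftan(ccw+) -2.0 Frad 1.4 F [-0.1 -2.4 10.3] w 0.252 z 0.1617
```

View pics/w11.png

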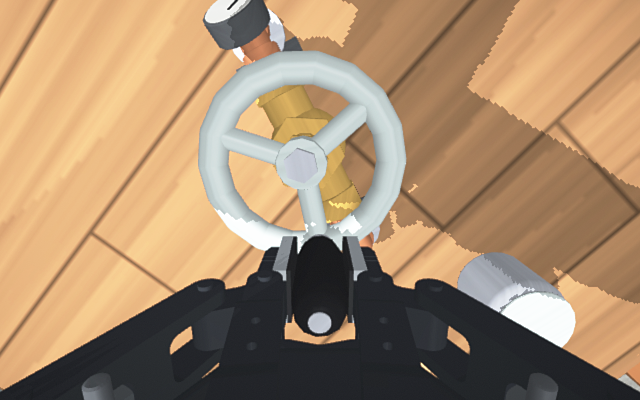

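The crank is firmly held and turning as modelled (tangential load about 2 N, radius 46 mm). Second turn now.

apply_moves(commands="0.08 0.25 0 0;0.21 0.49 0 0;0.38 0.7 0 0;0.58 0.88 0 0;0.81 1.02 0 0;1.05 1.11 0 0;1.32 1.17 0 0;1.58 1.18 0 0;1.85 1.14 0 0;2.1 1.05 0 0;2.34 0.92 0 0;2.55 0.76 0 0")

```text
time: 21.32
tool_pos: [0.5014, 0.3048, 0.1617]
orientation: [0.001, 0.41, 0.912, 0.0]
ft_force: [2.4, -0.4, 7.6]
width: 0.25
```

apply_moves(commands="0.18 -0.2 0 0;0.32 -0.43 0 0;0.42 -0.68 0 0;0.47 -0.94 0 0;0.48 -1.21 0 0;0.44 -1.47 0 0;0.35 -1.72 0 0;0.23 -1.96 0 0;0.06 -2.17 0 0;-0.14 -2.35 0 0;-0.37 -2.49 0 0;-0.62 -2.58 0 0")

```text
time: 22.32
tool_pos: [0.456, 0.2396, 0.1617]
orientation: [0.0, 0.41, 0.912, 0.001]
ft_force: [3.1, 3.7, 6.1]
width: 0.251
```

apply_moves(commands="-0.26 -0.05 0 0;-0.53 -0.06 0 0;-0.79 -0.02 0 0;-1.05 0.06 0 0;-1.28 0.19 0 0;-1.49 0.36 0 0;-1.67 0.56 0 0;-1.81 0.78 0 0;-1.91 1.03 0 0;-1.96 1.29 0 0;-1.97 1.56 0 0;-1.93 1.82 0 0")

```text
time: 23.32
tool_pos: [0.5346, 0.2313, 0.1617]
orientation: [-0.0, 0.41, 0.912, -0.001]
ft_force: [0.2, -1.7, 10.6]
width: 0.254
```

apply_moves(commands="0.03 0.1 0 0;0.07 0.2 0 0;0.09 0.27 0 0;0.09 0.27 0 0;0.09 0.27 0 0")

```text
time: 23.73
tool_pos: [0.5393, 0.2392, 0.1617]
orientation: [0.0, 0.41, 0.912, -0.0]
ft_force: [1.4, -0.9, 9.4]
width: 0.252
```

```bash
python3 -c "
from h import *
ang()"
```

```text
t 23.73 th -25.47 r 46.0 Ftan(ccw+) -0.2 Frad 1.7 F [ 1.4 -0.9  9.4] w 0.252 z 0.1617
```

apply_moves(commands="0.02 0.05 0 0;0.04 0.1 0 0;0.04 0.1 0 0;0.04 0.1 0 0;0.04 0.1 0 0")

```text
time: 24.15
tool_pos: [0.5405, 0.2418, 0.1617]
orientation: [0.0, 0.41, 0.912, -0.0]
ft_force: [1.5, -1.2, 8.3]
width: 0.252
```

```bash
python3 -c "
from h import *
ang()"
```

```text
t 24.15 th -21.87 r 46.05 Ftan(ccw+) -0.5 Frad 1.9 F [ 1.5 -1.2  8.3] w 0.252 z 0.1617
```

apply_moves(commands="0 0.01 0 0;0 0.01 0 0;0 0.01 0 0;0 0.01 0 0;0 0.01 0 0;0 0.01 0 0")

```text
time: 24.65
tool_pos: [0.5405, 0.2419, 0.1618]
orientation: [0.0, 0.41, 0.912, -0.001]
ft_force: [0.6, -1.2, 10.3]
width: 0.25
```

```bash
python3 -c "
from h import *
ang()
f=ctrl.grab_frame('wrist'); cv2.imwrite('pics/w12.png',f['color'][...,::-1])
f=ctrl.grab_frame('scene'); cv2.imwrite('pics/s12.png',f['color'][...,::-1])
ang()"
```

```text
t 24.65 th -21.76 r 46.02 Ftan(ccw+) -0.9 Frad 1.0 F [ 0.6 -1.2 10.3] w 0.25 z 0.1618
t 24.75 th -21.81 r 46.02 Ftan(ccw+) -1.7 Frad 0.4 F [-0.2 -1.8  9.4] w 0.251 z 0.1617
```

View pics/w12.png

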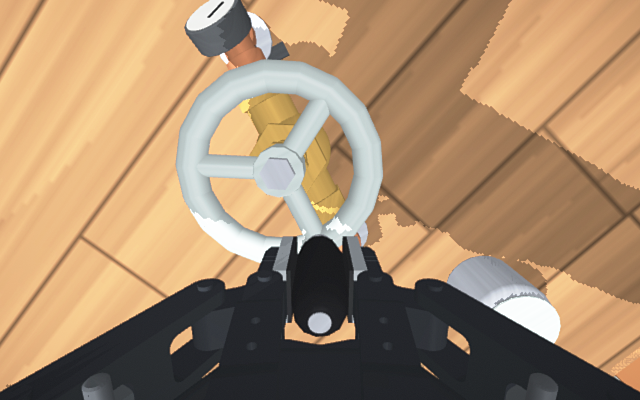

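View pics/s12.png

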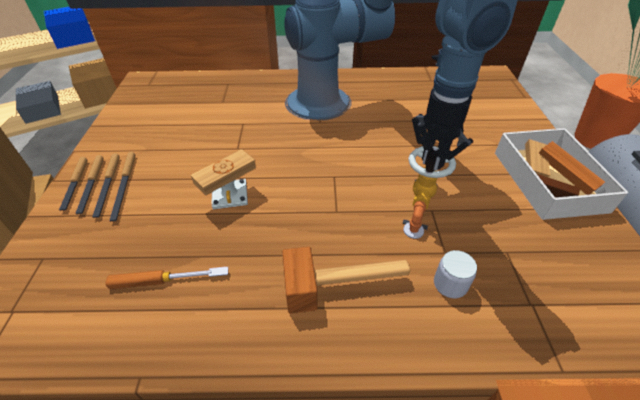

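```bash
python3 -c "
from h import *
print(ctrl.sign_off()); ang()"
```

```text
the job is handed in; nothing more can be done
None
the job is handed in; nothing more can be done
```

The blank is on the suction pod and released, the valve is set two turns open, and the gripper still holds the crank handle. I handed the job in after about 25 s of the 72 s allowed. The sign-off reported no verdict.

- **Blank:** it lies face up and looks flat in the pictures. After release I measured its centre at (460.8, −238.4) mm, against (460.4, −239.6) mm for the seal. That is within about 1.5 mm, close to the 2 mm camera calibration. It was still in place in the last picture.
- **Valve:** I closed it clockwise to its stop at a crank direction of about −21.6°. The force on the handle rose to about 38 N there. I then backed it off two full turns to −21.8°, about 0.2° short of exact. The crank stayed on a 46.0 mm circle throughout and lay along the pipe at the end.
- **Grip:** the opening was steady at 0.25, about 21 mm on the handle. About 2 N of sideways load and 10 N of upward force remained at hand-in.
- **Bystanders:** the mallet, gouge and tin look unmoved in the final picture.

No check failed. My first estimate of the wheel axis from the cameras was about 2 mm off. I corrected it by fitting a circle to the tool positions while turning.

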